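Scoop the lime out of the glass jar

TASK

Use the steel scoop to fetch the lime out of the narrow-mouthed glass jar and tip it into the white bowl, without touching the lime with the gripper. Then stand the scoop upright again on the middle of its wooden board and let go. Leave the bowl and everything else standing where it is.

Things in the scene. Friction and masses are not known exactly. Their poses are not given: they have to be found in the camera images.
- jar: Clear glass jar, fixed, upright, in one of three places (left, middle, right) shared with bowl and board. Origin: on its axis at its underside, z up. Outer diameter 188 mm up to 104 mm high, then a shoulder drawn in to a straight neck (from 124 mm up). Flat inner floor 6 mm above the origin; inner diameter of the body about 178 mm, walls 4 mm.
- lime: Green lime, a 46 mm ball (radius 23 mm) of 0.055 kg, loose, slightly slippery; origin at its centre. It starts at rest on the jar's floor close to the wall (centre 50 to 65 mm from the jar's axis), on the side roughly toward the robot. It rolls when pushed.
- scoop: Steel scoop, 0.22 kg, standing on the board at the start, front roughly toward the robot (within 0.7 rad). Origin: middle of the flat floor's underside; z up, front at -x, handle at +x. Floor 3 mm thick from x = -24 to +26 mm; a ramp before it leads up to the lip. Width 66 mm (inner 62); side walls 30 mm high, 18 mm along the ramp; back wall 38 mm high at x = 25 mm.
- scoop_grip (a point): Middle of the scoop's black upright grip, a block 16 (x) by 24 (y) by 80 mm (z), at x = 72, y = 0, z = 186 mm in the scoop's frame (same axes). Pinch it across its 16 mm. Below it a flat stem, 20 mm wide, 5 mm thick, leans back 20 degrees: from x = 26, z = 20 mm at the back wall to x = 73, z = 150 mm.
- scoop_lip (a point): Middle of the scoop's front edge, at x = -53.5, y = 0, z = 17 mm in the scoop's frame (same axes). From the floor's front (x = -24, z = 0) a 2 mm thick, 34 mm long ramp rises at 30 degrees to this lip: with the scoop nose-down by 30 degrees the ramp lies flat on the ground and slips under a lime that a wall stops; righting it rolls the lime into the hollow.
- scoop_hollow (a point): Middle of the scoop's hollow where the carried lime lies, at x = -4, y = 0, z = 26 mm in the scoop's frame; same axes as the scoop.
- jar_mouth (a point): Centre of the jar's open round mouth (about 132 mm inner diameter) at the height of its rim, 140 mm above the table.
- bowl: Small white bowl with a red line, 101 mm in diameter, 45 mm high, 0.13 kg, loose. Origin: centre of its underside, z up. Inside it narrows downward, so that a lime in it settles near its middle, centre about 35 mm above the origin.
- board: Wooden rest board of the scoop, 190 mm (x) by 150 mm (y), fixed. Origin: centre of its underside on the table. Its flat top, on which the scoop stands, is 12 mm above the origin, between two edge strips 5 mm higher along its long edges, 134 mm apart.
- tin: Round food tin, 76 mm wide, 58 mm high, at the back; leave it. Origin: centre of its underside.
- spice_yellow: Spice jar with yellow cap, 44 mm wide, 100 mm high, at the back right; leave it. Origin: centre of its underside.
- spice_black: Spice jar with black cap, 44 mm wide, 106 mm high, at the back right; leave it. Origin: centre of its underside.
Mind the look-alikes: they are no part of the job. What is shaped like the bowl but yellow is not meant.

How it is judged:
By the outcome, as a careful person would: the job done as asked, in the order asked, and still so for the second after the job is handed in, with the robot touching nothing.
It also fails if it takes over 72 s, if anything falls off the work surface, if the arm or the gripper's body presses on something with over 40 N, if the wrist force passes 120 N, or if a joint passes its speed limit or range.

ROBOT

A 6-joint arm with a two-finger parallel gripper is mounted at the origin on a cart in front of the work surface, level with it; the furniture and walls round the work are solid. World frame = base frame: x ahead of the robot, y to its left, z up, the work surface at z = 0. Lengths are in m, angles in rad, forces in N, time in s.
With the tool pointing down it reaches from about 0.35 to 0.775 m from the base axis. Payload 5.5 kg.
Tool frame: the origin (TCP) lies at the very end of the fingers, on their centre line; the grasp point (between the pads) lies 19 mm behind it; z points along the fingers, y is the line along which they close (so a half turn about z gives the same grasp; the last joint's range is limited). The gripper opens to 85 mm and grips with 20 to 120 N. Pads are 22 mm wide; open, the fingers measure 114 mm over their backs; the gripper's body (76 mm by 85 mm) begins 54 mm behind the grasp point. The pads swing forward as they close: fully open they stand 13 mm farther back than shut.
Start: joints at [-1.402, 0.313, 0.046, 1.304, 0, 1.431], TCP at [0.175, -0.548, 0.231] pointing down, gripper open.
Joint ranges: [-2.76, 2.76], [-0.86, 1.69], [-1.03, 1.26], [-2.2, 2.34], [-1.47, 1.5], [-3.14, 3.14]. Speed limits (rad/s): [2.57, 2.57, 3.14, 3.14, 3.14, 3.14].

INTERFACE

Orientations are given as a unit quaternion [w, x, y, z].
In Python, from workcell import get_state, read_camera, calibration, hand_in gives the robot as it stands.
- The arm moves only by the tool drive_tool, never from a script. Its argument "deltas" is a list that holds one entry, the list of rows, each a list of 7 numbers: the closure in counts, from 0 (fully open) to 255 (shut), then the shift along the tool's x, y, z in m, then the turn, a rotation vector about the tool's x, y, z in degrees. A call has 1 to 12 rows; each row is the pose to reach, as a shift and turn from the pose commanded when the call began, along the tool's axes at that moment; what a row does not reach only later rows make up. A row lasts 1/8 s, in which the tool goes at most 62.5 mm and 10.7 degrees, less where a joint would pass 70% of its speed; a pose out of reach is approached as far as the arm can. A call with a gripper value outside its range is refused whole. The fingers move at their own pace and stop on an object; "newtons" is the grip in N (left out, the last holds). Time passes only in rows, so rows that repeat a pose let the fingers close. It gives the time, the measured TCP pose, the force, the opening and the grip force at its end, in the units of the state.
- get_state(): the state, without advancing time (a new reading comes with each control period).
- read_camera(name): name is "scene" or "top" or "wrist"; returns (picture, depth): 384x512x3 uint8, red, green, blue; 384x512 float32, m along the optical axis (not along the pixel's ray), 0 where there is no reading.
- calibration(name): a dict with "mtx" (3x3 intrinsics, pixels), "world_from_camera" (4x4, takes a point from camera to world coordinates). Camera axes: x right, y up, looking along -z (the intrinsics and any distortion apply to the point x, -y, -z); pixel columns grow to the right and rows downward; lengths in m; the calibration is good to about 2 mm. A picture is of the moment at which its call begins: read the wrist's pose just before it. calibration takes no time and is no camera call; for the wrist camera it gives the pose at the moment of the call.
- hand_in(): hands the job in; it is judged then, once.
The state is a dict: "clock": time; "joint_pos": joint angles; "qvel": joint speeds; "tau": joint torques, N m; "tcp_pos": TCP position; "orientation": TCP orientation; "wrist_force": force on the tool from outside, world axes, zero at the start; "ft_torque": the same for the moment, N m; "finger_gap": finger opening in m; "grip_force": force on a finger pad.
Only numpy, scipy, OpenCV 4.12 (cv2) and the standard library are available. Lean on these libraries where they do the work, as an engineer would, in place of code of your own. Each camera call takes 0.05 s, during which the arm holds its last target. There are 200 camera calls.

## Working session

There is one attempt and no reset: what is moved stays moved. The work goes in short steps, Python scripts to look and compute and a tool call to move; the robot and the scene stay as the last step left them, time stands still between calls to the robot, and variables do not carry over. Pictures are saved under pics/ and viewed, at most 13 in all, crops included, and the job is handed in when it is done.

Besides the shell and the picture viewer there is one more tool, called as a command line: name --argument value ..., lists and objects as JSON in quotes. drive_tool: Moves the arm, as the interface text tells. Its arguments: {"type":"object","properties":{"deltas":{"type":"array","items":{"type":"array","items":{"type":"array","items":{"type":"number"}}}},"newtons":{"type":"number"}},"required":["deltas"]}

```bash
mkdir -p pics; cat > h.py <<'E'
import numpy as np, cv2
from workcell import get_state, read_camera, calibration, hand_in
def cloud(name):
    c=calibration(name); im,d=read_camera(name)
    K=np.array(c["mtx"]);T=np.array(c["world_from_camera"])
    v,u=np.mgrid[:d.shape[0],:d.shape[1]]
    p=np.stack([(u-K[0,2])/K[0,0]*d,-(v-K[1,2])/K[1,1]*d,-d],-1)
    P=p@T[:3,:3].T+T[:3,3]; P[d==0]=np.nan
    return im,d,P
E
python3 - <<'E'
from h import *
a=[]
for n in("scene","top"):
    im,d,P=cloud(n); np.savez(n+".npz",im=im,d=d,P=P); a.append(im)
    c=calibration(n); print(n,{k:np.round(v,3) for k,v in c.items() if k!='d'})
cv2.imwrite("pics/a.png",cv2.resize(a[0],None,fx=1.5,fy=1.5)[...,::-1]);cv2.imwrite("pics/b.png",cv2.resize(a[1],None,fx=1.5,fy=1.5)[...,::-1])
s=get_state();print(s)
E
```

```text
scene {'mtx': array([[451.384,   0.   , 247.823],
       [  0.   , 451.384, 188.198],
       [  0.   ,   0.   ,   1.   ]]), 'world_from_camera': array([[-0.721,  0.479, -0.501, -0.057],
       [-0.693, -0.512,  0.507,  0.604],
       [-0.014,  0.713,  0.701,  1.024],
       [ 0.   ,  0.   ,  0.   ,  1.   ]])}
top {'mtx': array([[368.708,   0.   , 259.136],
       [  0.   , 368.708, 192.174],
       [  0.   ,   0.   ,   1.   ]]), 'world_from_camera': array([[ 0.018,  0.992, -0.122,  0.437],
       [-1.   ,  0.019,  0.003, -0.03 ],
       [ 0.006,  0.121,  0.993,  1.229],
       [ 0.   ,  0.   ,  0.   ,  1.   ]])}
{'clock': 0.1, 'joint_pos': array([-1.40156751e+00,  3.13912860e-01,  4.50669338e-02,  1.30359026e+00,
        5.01468838e-06,  1.43122277e+00]), 'qvel': array([-0.00197341, -0.00139492,  0.00132004,  0.00121405, -0.00046372,
        0.002128  ]), 'tau': array([ 3.20629973e-03, -4.81723738e+01,  2.99244386e+01,  1.27461681e-02,
       -1.19885472e-04,  5.09645659e-09]), 'tcp_pos': array([ 0.17468077, -0.5473383 ,  0.23049462]), 'orientation': array([-8.19878456e-04,  9.88103467e-01,  1.53788383e-01, -9.65012601e-06]), 'wrist_force': array([-0.08367575,  0.68673496, -0.12980765]), 'ft_torque': array([-0.02417641,  0.03241589,  0.02413256]), 'grip_force': 0.0, 'finger_gap': 0.08554022944390618}
```

View pics/a.png

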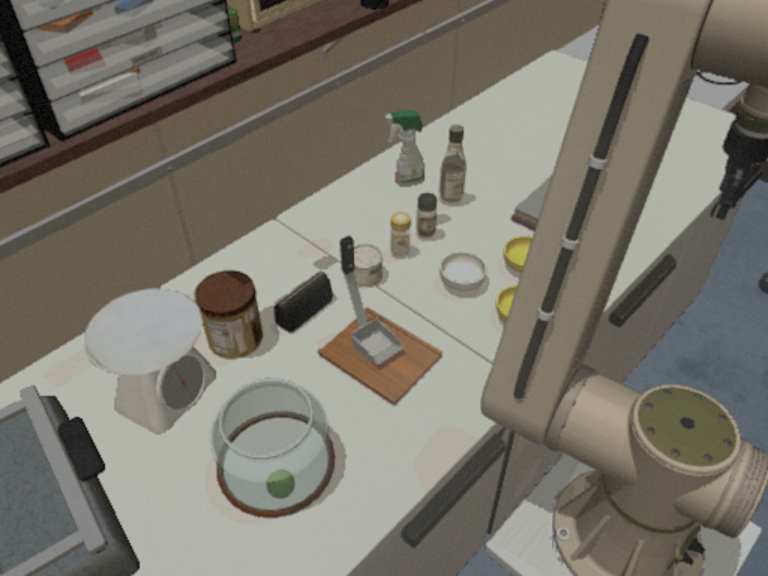

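View pics/b.png

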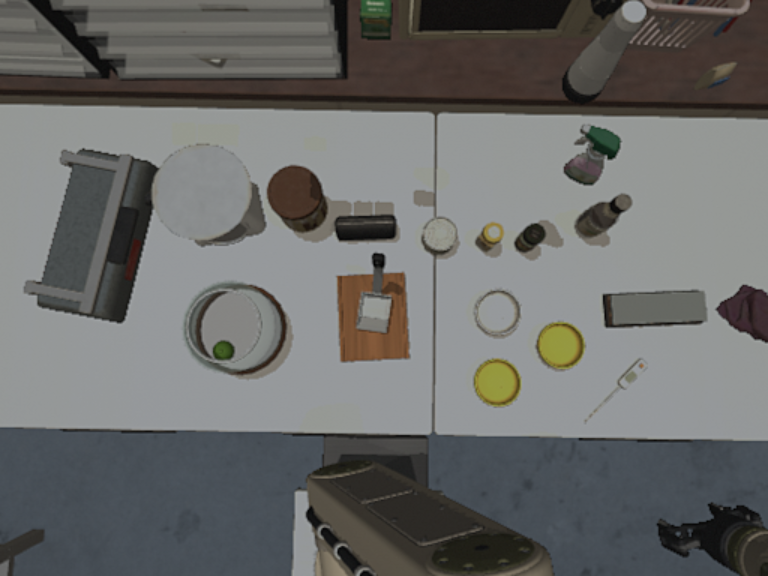

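The scene view shows the jar at left with the lime at (280,484), the scoop on the board at (375,345), and the bowl at (463,272). In the top view the jar is near (238,325), the lime at (223,350), the grip top at (378,260), the scoop at (375,312), and the white bowl at (497,312).

```bash
python3 - <<'E'
from h import *
z=np.load("top.npz");im,d,P=z['im'],z['d'],z['P']
def box(u0,u1,v0,v1): return np.s_[int(v0/1.5):int(v1/1.5),int(u0/1.5):int(u1/1.5)]
def st(n,b,lo,hi):
    p=P[b].reshape(-1,3);p=p[(p[:,2]>lo)&(p[:,2]<hi)]
    if len(p)<5: print(n,len(p));return p
    r=cv2.minAreaRect(p[:,:2].astype(np.float32)*1000)
    (c,rad)=cv2.minEnclosingCircle(p[:,:2].astype(np.float32)*1000)
    print(n,len(p),"med",np.round(np.median(p,0),4),"rect",np.round(r[0],1),np.round(r[1],1),round(r[2],1),"circ",np.round(c,1),round(rad,1));return p
jb=box(175,300,275,385)
print(np.histogram(P[jb][...,2],bins=np.arange(-.03,.2,.01)))
st("rim",jb,.13,.15)
st("grip",box(360,400,245,280),.19,.28)
st("scoopwalls",box(350,400,285,340),.03,.06)
st("scoopfloor",box(350,400,285,340),.0135,.02)
st("board",box(325,420,265,370),.008,.0145)
st("strips",box(325,420,265,370),.0148,.02)
st("bowl",box(470,525,285,340),.035,.055)
st("tin",box(415,465,210,260),.045,.07)
# lime
hsv=cv2.cvtColor(im,cv2.COLOR_RGB2HSV);m=(hsv[...,0]>30)&(hsv[...,0]<75)&(hsv[...,1]>100)
mm=np.zeros_like(m);mm[jb]=m[jb];v,u=np.nonzero(mm)
print("lime px",u.mean(),v.mean(),np.ptp(u),np.ptp(v),np.median(P[mm],0))
def ray(name,u,v,zz):
    c=calibration(name);K=np.array(c["mtx"]);T=np.array(c["world_from_camera"])
    r=T[:3,:3]@np.array([(u-K[0,2])/K[0,0],-(v-K[1,2])/K[1,1],-1]);return T[:3,3]+r*(zz-T[2,3])/r[2]
print("lime top",ray("top",(u.min()+u.max())/2,(v.min()+v.max())/2,.029))
z2=np.load("scene.npz");im2=z2['im'];hsv=cv2.cvtColor(im2,cv2.COLOR_RGB2HSV);m=(hsv[...,0]>30)&(hsv[...,0]<75)&(hsv[...,1]>60)
mm=np.zeros_like(m);mm[300:345,165:210]=m[300:345,165:210];v,u=np.nonzero(mm);print("lime sc",u.mean(),v.mean(),np.ptp(u),np.ptp(v),ray("scene",(u.min()+u.max())/2,(v.min()+v.max())/2,.029),ray("scene",u.mean(),v.mean(),.029))
cr=lambda im,b,f:cv2.resize(im[b],None,fx=f,fy=f,interpolation=cv2.INTER_CUBIC)
A=cr(im,np.s_[165:265,110:290],4.4);cv2.imwrite("pics/c.png",A[...,::-1])
E
```

```text
(array([   0,    0,  807, 2877,  412,   78,  102,  140,  114,   40,   34,
         34,   34,  170,  541,  340,  120,  268,    0,    0,    0,    0]), array([-3.0000000e-02, -2.0000000e-02, -1.0000000e-02,  6.9388939e-18,
        1.0000000e-02,  2.0000000e-02,  3.0000000e-02,  4.0000000e-02,
        5.0000000e-02,  6.0000000e-02,  7.0000000e-02,  8.0000000e-02,
        9.0000000e-02,  1.0000000e-01,  1.1000000e-01,  1.2000000e-01,
        1.3000000e-01,  1.4000000e-01,  1.5000000e-01,  1.6000000e-01,
        1.7000000e-01,  1.8000000e-01,  1.9000000e-01]))
rim 388 med [0.4889 0.3044 0.1411] rect [489.6 290.2] [144.5 145.5] 1.2 circ [490.4 289.5] 73.6
grip 68 med [ 0.6106 -0.0128  0.237 ] rect [614.  -12.7] [16.4 21.9] 1.4 circ [614.3 -12.6] 12.1
scoopwalls 107 med [ 0.5435 -0.0047  0.0414] rect [533.7  -2.8] [65.9 86.4] 82.6 circ [530.8  -2.1] 49.2
scoopfloor 624 med [ 5.388e-01 -1.000e-04  1.570e-02] rect [534.4  -1.3] [116.  106.1] 1.0 circ [534.6  -2.9] 77.3
board 1110 med [0.5094 0.     0.0127] rect [518.2   2.5] [195.7 215.3] 85.0 circ [528.9  -0.7] 125.9
strips 996 med [0.5257 0.0043 0.0165] rect [5.224e+02 2.000e-01] [187.8 150.2] 4.4 circ [522.5   0.9] 117.8
bowl 140 med [ 0.5369 -0.2776  0.0446] rect [ 535.4 -269.3] [96.9 98.2] 1.3 circ [ 537.4 -269.3] 50.7
tin 428 med [ 0.7011 -0.1416  0.0568] rect [ 701.4 -142.5] [73.2 74.4] 1.1 circ [ 701.7 -143. ] 38.0
lime px 148.421875 233.296875 13 11 [0.4438962  0.31428433 0.04870249]
lime top [0.44271453 0.32068091 0.029     ]
lime sc 186.5857740585774 322.2468619246862 17 16 [0.44257209 0.31878635 0.029     ] [0.44192129 0.3190712  0.029     ]
```

View pics/c.png

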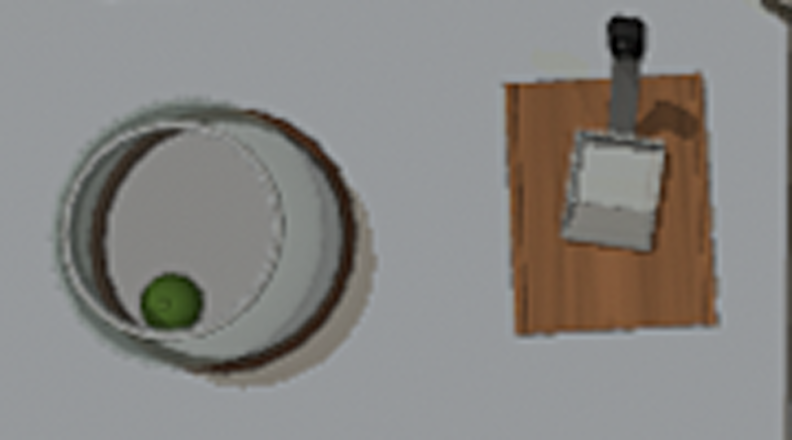

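The top crop shows the lime at (172,300) inside the jar near its robot-side wall, and the scoop at (610,195) with its grip at (626,38), handle turned slightly right. That's enough to move on.

```bash
cat >> h.py <<'E'
from scipy.spatial.transform import Rotation as R
G=np.array([.072,0,.186]);LIP=np.array([-.0535,0,.017]);M=np.array([[0,-1,0],[-1,0,0],[0,0,-1.]])  # tool axes in scoop frame
def scoopR(yaw,nose): return R.from_euler('z',yaw,degrees=True)*R.from_euler('y',-nose,degrees=True)
def tool_for(yaw,nose,pt,at,dz=0.0):
    """tool pose with scoop-frame point pt at world 'at'; dz: grasp height above the grip middle"""
    S=scoopR(yaw,nose); o=np.array(at)-S.apply(pt)
    return o+S.apply(G+[0,0,dz-.019]), S*R.from_matrix(M)
def cur():
    s=get_state();q=s["orientation"];return s["tcp_pos"],R.from_quat([q[1],q[2],q[3],q[0]])
def delta(p,r,frm=None):
    p0,r0=frm or cur(); t=r0.inv().apply(p-p0); w=(r0.inv()*r).as_rotvec(degrees=True)
    print(np.round(t,4).tolist(),np.round(w,1).tolist()); return p,r
E
python3 - <<'E'
from h import *
g=np.array([.6138,-.0127,.198])
p,r=tool_for(-7.2,0,G,g)
delta(np.array([.40,-.27,.33]),R.from_euler('z',-115-7.2,degrees=True)*R.from_matrix(M))
delta(p+[0,0,.15],r); print(p)
E
```

```text
[0.299, -0.1959, -0.0991] [-0.0, -0.1, -130.1]
[0.5809, -0.3761, -0.0978] [-0.1, 0.1, 114.9]
[ 0.6138 -0.0127  0.179 ]
```

drive_tool --deltas '[[[0,0,0,-0.05,0,0,-10],[0,0.03,-0.02,-0.1,0,0,-20],[0,0.07,-0.046,-0.1,0,0,-30],[0,0.1,-0.066,-0.1,0,0,-41],[0,0.14,-0.092,-0.1,0,0,-51],[0,0.18,-0.118,-0.1,0,0,-62],[0,0.21,-0.138,-0.1,0,0,-73],[0,0.24,-0.157,-0.1,0,0,-84],[0,0.26,-0.17,-0.1,0,0,-94],[0,0.28,-0.184,-0.1,0,0,-105],[0,0.3,-0.196,-0.1,0,0,-115],[0,0.3,-0.196,-0.1,0,0,-125]]]'

```text
clock: 1.6
tcp_pos: [0.4016, -0.2686, 0.3309]
orientation: [-0.0, 0.316, 0.949, 0.0]
wrist_force: [-0.7, 0.1, -0.5]
finger_gap: 0.0854
grip_force: 0.0
```

```bash
python3 - <<'E'
from h import *
p,r=tool_for(-7.2,0,G,[.6138,-.0127,.198])
delta(p+[0,0,.15],r); print(get_state()["joint_pos"],cur()[0])
E
```

```text
[-0.0164, 0.332, 0.002] [0.1, -0.0, -119.6]
[-7.55903839e-01  1.24302595e-01  4.72636417e-02  1.49463860e+00
  1.49617511e-04 -1.12979409e-01] [ 0.4016045  -0.26858221  0.33091846]
```

drive_tool --deltas '[[[0,-0.002,0.04,0,0,0,-10],[0,-0.004,0.08,0,0,0,-20.5],[0,-0.006,0.12,0,0,0,-31],[0,-0.008,0.16,0,0,0,-41.5],[0,-0.01,0.2,0,0,0,-52],[0,-0.012,0.24,0,0,0,-62.5],[0,-0.014,0.28,0,0,0,-73],[0,-0.0155,0.31,0,0,0,-83],[0,-0.0164,0.332,0,0,0,-93],[0,-0.0164,0.332,0,0,0,-103],[0,-0.0164,0.332,0.002,0,0,-113],[0,-0.0164,0.332,0.002,0,0,-119.6]]]'

```text
clock: 3.1
tcp_pos: [0.6151, -0.0156, 0.3284]
orientation: [-0.001, -0.66, 0.752, 0.001]
wrist_force: [-0.3, 1.4, 0.2]
finger_gap: 0.0857
grip_force: 0.0
```

```bash
python3 - <<'E'
from h import *
p,r=tool_for(-7.2,0,G,[.6138,-.0127,.198])
im,d,P=cloud("wrist"); cv2.imwrite("pics/w1.png",im[...,::-1])
m=(P[...,2]>.225)&(P[...,2]<.245)&(np.hypot(P[...,0]-.6138,P[...,1]+.0127)<.035)
q=P[m][:,:2].astype(np.float32)*1000; print(len(q), cv2.minAreaRect(q) if len(q) else 0)
delta(p,r); print(get_state()["joint_pos"])
E
```

```text
566 ((615.957763671875, -13.423823356628418), (24.57440185546875, 16.676315307617188), 83.17316436767578)
[-0.0027, 0.0014, 0.1495] [0.1, -0.0, -0.1]
[-1.55747007e-01  3.99277754e-01  4.05820004e-01  1.57881685e+00
 -7.83601416e-05 -1.59941866e+00]
```

View pics/w1.png

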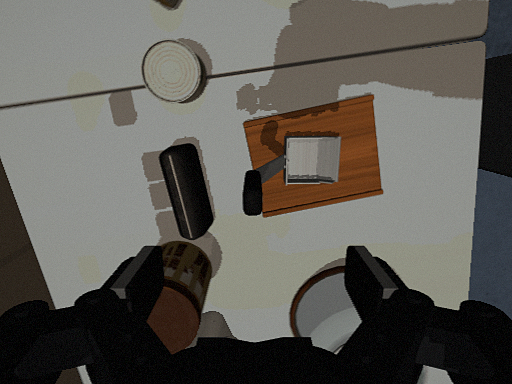

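The wrist view shows the grip at (252,192) and the scoop at (312,160) on the board. Depth gives the grip centre at about (0.615, −0.013), close to the earlier estimate. Descending.

drive_tool --deltas '[[[0,-0.0022,0.0005,0.05,0,0,-0.4],[0,-0.0022,0.0005,0.09,0,0,-0.4],[0,-0.0022,0.0005,0.125,0,0,-0.4],[0,-0.0022,0.0005,0.1485,0,0,-0.4],[0,-0.0022,0.0005,0.1485,0,0,-0.4],[120,-0.0022,0.0005,0.1485,0,0,-0.4],[255,-0.0022,0.0005,0.1485,0,0,-0.4],[255,-0.0022,0.0005,0.1485,0,0,-0.4],[255,-0.0022,0.0005,0.1485,0,0,-0.4],[255,-0.0022,0.0005,0.1485,0,0,-0.4]]]' --newtons 90

```text
clock: 4.4
tcp_pos: [0.6157, -0.0136, 0.1815]
orientation: [0.001, -0.661, 0.751, -0.001]
wrist_force: [1.8, 0.5, 1.7]
finger_gap: 0.0154
grip_force: 88.0
```

```bash
cat >> h.py <<'E'
J=np.array([.490,.290]);U=np.array([-.0474,.030]);U/=np.linalg.norm(U);YJ=-32.3
def jar(r,h,nose,lat=0,yaw=YJ): # lip at radius r toward lime, height h above jar floor
    a=J+U*r+lat*np.array([-U[1],U[0]]); return tool_for(yaw,nose,LIP,[a[0],a[1],.006+h],.0025)
E
python3 - <<'E'
from h import *
p0,r0=cur()
delta(p0+[0,0,.16],r0)
p,r=jar(.038,.16,30); print(p); delta(p,r)
E
```

```text
[0.0, -0.0003, -0.16] [0.0, 0.0, 0.0]
[0.48530782 0.29298996 0.36081887]
[-0.2875, 0.1681, -0.1797] [29.4, 6.6, 24.4]
```

drive_tool --deltas '[[[255,0,0,-0.03,0,0,0],[255,0,0,-0.08,0,0,0],[255,0,0,-0.13,0,0,0],[255,0,0,-0.175,0,0,0],[255,-0.03,0.018,-0.18,3,0.7,2.5],[255,-0.07,0.041,-0.18,6,1.4,5],[255,-0.115,0.067,-0.18,10,2.3,8.3],[255,-0.16,0.0936,-0.18,14,3.1,11.6],[255,-0.205,0.12,-0.18,18,4,15],[255,-0.25,0.146,-0.18,22,4.9,18.3],[255,-0.28,0.1635,-0.18,26,5.8,21.6],[255,-0.2875,0.168,-0.18,29.4,6.6,24.4]]]'

```text
clock: 5.9
tcp_pos: [0.483, 0.295, 0.3597]
orientation: [0.124, -0.467, 0.846, -0.226]
wrist_force: [0.6, -0.7, -3.5]
finger_gap: 0.0151
grip_force: 88.7
```

```bash
python3 - <<'E'
from h import *
print(get_state()["joint_pos"],get_state()["finger_gap"])
p,r=jar(.038,.16,30); delta(p,r)
p,r=jar(.038,.065,30); delta(p,r)
a=[]
for n in("wrist","scene","top"):
    im,d,P=cloud(n);np.savez(n+"2.npz",im=im,d=d,P=P);a.append(im)
A=cv2.resize(a[0],(800,600));cv2.imwrite("pics/w2.png",np.hstack([cv2.resize(a[0],(400,300)),cv2.resize(a[1][180:384,60:332],(400,300))])[...,::-1])
cv2.imwrite("pics/t2.png",a[2][...,::-1])
E
```

```text
[ 0.65566927  0.13798335  0.0296534   1.26817679 -0.48769059 -0.40258511] 0.015118424039575721
[0.0005, -0.0032, 0.0005] [0.1, -0.1, 0.2]
[0.0003, 0.0442, 0.0829] [0.1, -0.1, 0.2]
```

View pics/w2.png

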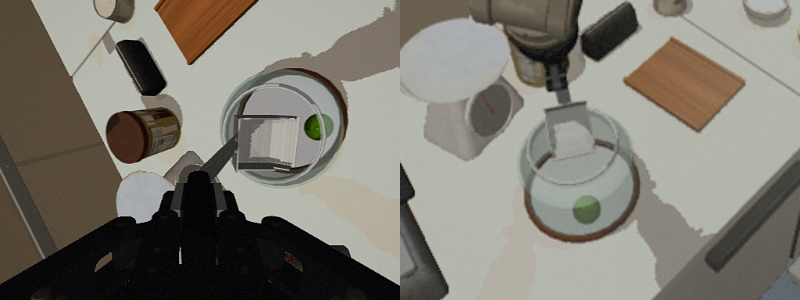

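The wrist view (left half) shows the scoop tilted over the mouth at (270,143) and the lime at (316,127). The scene crop agrees. I'll measure both more accurately from this picture.

```bash
cat >> h.py <<'E'
def ray(name,u,v,zz):
    c=calibration(name);K=np.array(c["mtx"]);T=np.array(c["world_from_camera"])
    r=T[:3,:3]@np.array([(u-K[0,2])/K[0,0],-(v-K[1,2])/K[1,1],-1]);return T[:3,3]+r*(zz-T[2,3])/r[2]
E
python3 - <<'E'
from h import *
z=np.load("wrist2.npz");im,P=z['im'],z['P']
hsv=cv2.cvtColor(im,cv2.COLOR_RGB2HSV);m=(hsv[...,0]>30)&(hsv[...,0]<80)&(hsv[...,1]>90)
m[:130]=0;m[200:]=0;m[:,:370]=0;m[:,440:]=0
n,l,s,c=cv2.connectedComponentsWithStats(m.astype(np.uint8));k=1+np.argmax(s[1:,4]);print(s[k],c[k])
for uv in (c[k],(s[k][0]+s[k][2]/2,s[k][1]+s[k][3]/2)): print("lime",ray("wrist",*uv,.029))
z=np.load("scene2.npz");hs=cv2.cvtColor(z['im'],cv2.COLOR_RGB2HSV);m=(hs[...,0]>30)&(hs[...,0]<80)&(hs[...,1]>60);m[:300]=0;m[345:]=0;m[:,:165]=0;m[:,210:]=0
v,u=np.nonzero(m);print("scene",ray("scene",(u.min()+u.max())/2,(v.min()+v.max())/2,.029))
# scoop points in scoop frame predicted
S=scoopR(YJ,30);p0,r0=cur();S=r0*R.from_matrix(M).inv();o=p0-S.apply(G+[0,0,.0025-.019])
q=S.inv().apply(P[:][np.isfinite(P).all(-1)]-o)
b=q[(abs(q[:,1])<.06)&(q[:,0]>-.08)&(q[:,0]<.04)&(q[:,2]>-.02)&(q[:,2]<.06)]
print(len(b),np.percentile(b,[1,50,99],axis=0))
f=b[(abs(b[:,1])<.02)]
for x in np.arange(-.065,.035,.01):
    g=f[abs(f[:,0]-x)<.005]; print(round(x,3),len(g),np.round(np.median(g[:,2]),4) if len(g) else 0)
E
```

```text
[390 146  21  34 508] [400.38779528 163.39173228]
lime [0.45017021 0.3148968  0.029     ]
lime [0.44982156 0.31447758 0.029     ]
scene [0.44156016 0.31965264 0.029     ]
6428 [[-0.07825607 -0.05703423 -0.01084015]
 [-0.01792952  0.00158652  0.00680462]
 [ 0.03397762  0.05464515  0.05049039]]
-0.065 0 0
-0.055 148 0.0189
-0.045 475 0.0153
-0.035 454 0.0097
-0.025 399 0.0046
-0.015 370 0.0042
-0.005 368 0.0042
0.005 365 0.0043
0.015 280 0.0044
0.025 304 0.0355
```

```bash
python3 - <<'E'
from h import *
for a in((.038,.16),(.038,.06),(.012,.05),(.010,.006)): delta(*jar(*a,30))
E
```

```text
[-0.0002, -0.0023, -0.0004] [0.2, -0.1, 0.3]
[-0.0007, 0.0474, 0.0864] [0.2, -0.1, 0.3]
[-0.0006, 0.0298, 0.108] [0.2, -0.1, 0.3]
[-0.0008, 0.0499, 0.1472] [0.2, -0.1, 0.3]
```

drive_tool --deltas '[[[255,-0.0002,0.01,0.021,0.2,-0.1,0.3],[255,-0.0004,0.0225,0.043,0.2,-0.1,0.3],[255,-0.0005,0.035,0.065,0.2,-0.1,0.3],[255,-0.0007,0.0474,0.0864,0.2,-0.1,0.3],[255,-0.0007,0.0474,0.0864,0.2,-0.1,0.3],[255,-0.0007,0.038,0.098,0.2,-0.1,0.3],[255,-0.0006,0.0298,0.108,0.2,-0.1,0.3],[255,-0.0006,0.0298,0.108,0.2,-0.1,0.3],[255,-0.0007,0.038,0.124,0.2,-0.1,0.3],[255,-0.0008,0.045,0.138,0.2,-0.1,0.3],[255,-0.0008,0.0499,0.1472,0.2,-0.1,0.3],[255,-0.0008,0.0499,0.1472,0.2,-0.1,0.3]]]'

```text
clock: 7.55
tcp_pos: [0.5103, 0.2771, 0.2076]
orientation: [0.125, -0.464, 0.847, -0.227]
wrist_force: [-0.8, 0.1, -3.0]
finger_gap: 0.0144
grip_force: 88.8
```

```bash
python3 - <<'E'
from h import *
s=get_state();print(s["wrist_force"],s["joint_pos"])
for a in((.010,.006),(.010,.000),(.04,0),(.060,0),(.074,0)): delta(*jar(*a,30))
im,d,P=cloud("wrist");im2=cloud("scene")[0]
cv2.imwrite("pics/w3.png",np.hstack([cv2.resize(im[60:300,190:510],(400,300)),cv2.resize(im2[230:350,110:270],(400,300))])[...,::-1])
E
```

```text
[-0.77553613  0.12861642 -3.00052484] [ 0.5975884   0.18865649 -0.28718686  0.86931147 -0.47781887 -0.46075647]
[-0.0001, 0.0018, -0.0002] [-0.1, -0.0, -0.2]
[-0.0001, 0.0048, 0.005] [-0.1, -0.0, -0.2]
[0.0, 0.0307, -0.01] [-0.1, -0.0, -0.2]
[0.0001, 0.0481, -0.02] [-0.1, -0.0, -0.2]
[0.0001, 0.0602, -0.027] [-0.1, -0.0, -0.2]
```

View pics/w3.png

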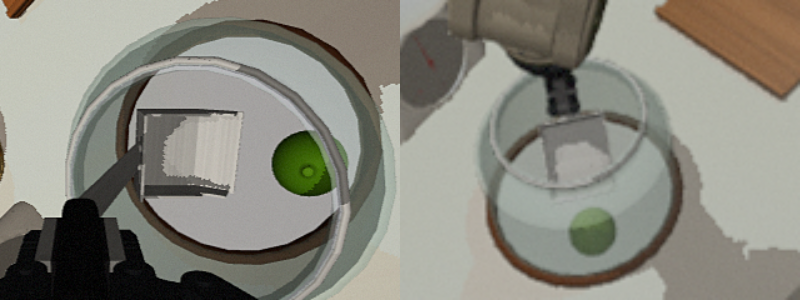

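The wrist crop shows the scoop low in the jar with its lip at (240,153) and the lime at (310,163), a few mm to one side. Checking that offset numerically.

```bash
cat > m.py <<'E'
from h import *
im,d,P=cloud("wrist")
hsv=cv2.cvtColor(im,cv2.COLOR_RGB2HSV);m=((hsv[...,0]>30)&(hsv[...,0]<80)&(hsv[...,1]>70)).astype(np.uint8)
n,l,s,c=cv2.connectedComponentsWithStats(m);k=1+np.argmax(s[1:,4])
u,v=s[k][0]+s[k][2]/2,s[k][1]+s[k][3]/2
cc=cv2.minEnclosingCircle(np.argwhere(l==k)[:,::-1].astype(np.float32));print(s[k],cc)
L=ray("wrist",*cc[0],.029);print("lime",L)
p0,r0=cur();S=r0*R.from_matrix(M).inv();o=p0-S.apply(G+[0,0,.0025-.019]);print("lime in scoop",S.inv().apply(L-o),"rJ",L[:2]-J,"lip",S.apply(LIP)+o)
E
python3 m.py
```

```text
[ 409  163   48   52 1874] ((435.77117919921875, 190.38136291503906), 27.521329879760742)
lime [0.44362302 0.31980549 0.029     ]
lime in scoop [-0.08729355 -0.00147743  0.05366998] rJ [-0.04637698  0.02980549] lip [0.48461985 0.29549787 0.01425978]
```

drive_tool --deltas '[[[255,0,0.0033,0.0025,0,0,0],[255,0,0.0043,0.004,0,0,0],[255,0,0.0048,0.005,0,0,0],[255,0,0.0048,0.005,0,0,0]]]'

```text
clock: 8.2
tcp_pos: [0.5093, 0.2782, 0.2014]
orientation: [0.126, -0.464, 0.847, -0.227]
wrist_force: [0.3, -0.1, -2.5]
finger_gap: 0.0153
grip_force: 88.8
```

drive_tool --deltas '[[[255,0,0.0005,0.0009,0,0,0],[255,0,0.001,0.0017,0,0,0],[255,0,0.001,0.0017,0,0,0]]]'

```text
clock: 8.57
tcp_pos: [0.5099, 0.2785, 0.2005]
orientation: [0.127, -0.464, 0.847, -0.227]
wrist_force: [-0.1, -0.1, 2.7]
finger_gap: 0.015
grip_force: 89.6
```

drive_tool --deltas '[[[255,0,0.0069,-0.004,0,0,0],[255,0,0.0139,-0.008,0,0,0],[255,0,0.0191,-0.011,0,0,0],[255,0,0.0242,-0.014,0,0,0],[255,0,0.0286,-0.0165,0,0,0],[255,0,0.0329,-0.019,0,0,0],[255,0,0.0372,-0.0215,0,0,0],[255,0,0.0407,-0.0235,0,0,0],[255,0,0.0433,-0.025,0,0,0],[255,0,0.0433,-0.025,0,0,0]]]'

```text
clock: 9.82
tcp_pos: [0.4679, 0.3056, 0.2007]
orientation: [0.127, -0.464, 0.847, -0.228]
wrist_force: [3.9, -2.1, 5.9]
finger_gap: 0.0152
grip_force: 89.6
```

```bash
python3 m.py; python3 - <<'E'
from h import *
print(get_state()["wrist_force"])
im,d,P=cloud("wrist");im2=cloud("scene")[0]
cv2.imwrite("pics/w4.png",np.hstack([cv2.resize(im[60:300,190:510],(400,300)),cv2.resize(im2[230:350,110:270],(400,300))])[...,::-1])
E
```

```text
[ 362  160   50   50 1686] ((385.1111145019531, 184.50326538085938), 26.2766170501709)
lime [0.43369237 0.32408443 0.029     ]
lime in scoop [-0.04805673 -0.00349997  0.04077165] rJ [-0.05630763  0.03408443] lip [0.44176072 0.32321109 0.00573825]
[ 2.46791337 -1.07928696  6.40775676]
```

View pics/w4.png

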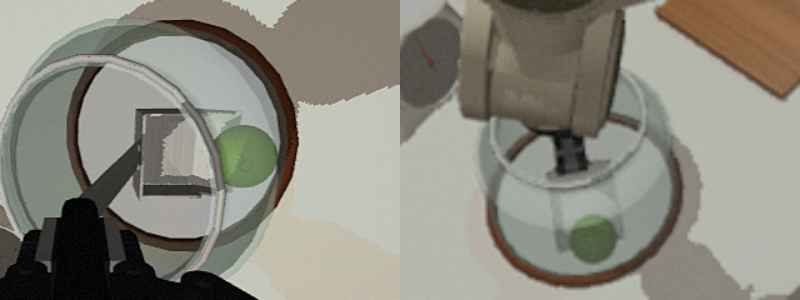

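The lime (crop at 247,157) is now against the wall, centred in the scoop's mouth, with the lip starting under it. Pushing farther.

drive_tool --deltas '[[[255,0,0.0026,-0.0015,0,0,0],[255,0,0.0052,-0.003,0,0,0],[255,0,0.0078,-0.0045,0,0,0],[255,0,0.0104,-0.006,0,0,0],[255,0,0.013,-0.0075,0,0,0],[255,0,0.0147,-0.0085,0,0,0],[255,0,0.0147,-0.0085,0,0,0]]]'

```text
clock: 10.85
tcp_pos: [0.4536, 0.3146, 0.2007]
orientation: [0.127, -0.464, 0.847, -0.228]
wrist_force: [4.3, -1.2, 5.5]
finger_gap: 0.0152
grip_force: 89.6
```

```bash
python3 m.py; python3 - <<'E'
from h import *
print(get_state()["wrist_force"])
p0,r0=cur();S=r0*R.from_matrix(M).inv();o=p0-S.apply(G+[0,0,.0025-.019])
e=S.as_euler('ZYX',degrees=True);print(e)
C=np.array([-.024,0,0]);c=o+S.apply(C);print("corner",c)
f=cur()
for i,n in enumerate(np.linspace(26,0,7)): # right about the floor's front corner, drawing back
    delta(*tool_for(e[0],n,C,c-np.r_[U,0]*.003*i+[0,0,.0005*i],.0025),frm=f)
E
```

```text
[ 339  160   52   48 1803] ((364.3175354003906, 184.1706085205078), 25.774127960205078)
lime [0.43570348 0.32508932 0.029     ]
lime in scoop [-0.0324563  -0.00156427  0.03164018] rJ [-0.05429652  0.03508932] lip [0.4274911  0.33230072 0.00575841]
[ 2.51697681 -1.19347353  7.15605548]
[-32.66625273 -30.25317774   0.28932777]
corner [0.45619934 0.3139962  0.00593662]
[-0.0008, -0.0123, 0.0076] [-4.3, 0.3, 0.0]
[-0.0008, -0.0271, 0.0173] [-8.6, 0.3, 0.0]
[-0.0008, -0.0412, 0.0279] [-12.9, 0.3, 0.0]
[-0.0007, -0.0545, 0.0393] [-17.3, 0.3, 0.0]
[-0.0007, -0.067, 0.0515] [-21.6, 0.3, 0.1]
[-0.0006, -0.0787, 0.0644] [-25.9, 0.3, 0.1]
[-0.0006, -0.0894, 0.0779] [-30.3, 0.3, 0.1]
```

```bash
python3 - <<'E'
from h import *
p0,r0=f=cur();S=r0*R.from_matrix(M).inv();o=p0-S.apply(G+[0,0,.0025-.019])
C=np.array([-.024,0,0]);c=o+S.apply(C)
for i,n in enumerate(np.linspace(26.5,2,8)):
    delta(*tool_for(-32.6,n,C,c-np.r_[U,0]*.0008*i+[0,0,.0004*i],.0025),frm=f)
E
```

```text
[-0.0008, -0.0109, 0.0066] [-3.8, 0.3, -0.0]
[-0.0008, -0.0215, 0.0135] [-7.3, 0.3, -0.0]
[-0.0008, -0.0317, 0.021] [-10.8, 0.3, -0.0]
[-0.0008, -0.0415, 0.029] [-14.3, 0.3, -0.0]
[-0.0008, -0.0507, 0.0376] [-17.8, 0.3, -0.0]
[-0.0007, -0.0594, 0.0466] [-21.3, 0.3, -0.0]
[-0.0007, -0.0675, 0.0561] [-24.8, 0.3, -0.0]
[-0.0007, -0.075, 0.066] [-28.3, 0.3, 0.0]
```

drive_tool --deltas '[[[255,0,-0.0109,0.0066,-3.8,0,0],[255,0,-0.0215,0.0135,-7.3,0,0],[255,0,-0.0317,0.021,-10.8,0,0],[255,0,-0.0415,0.029,-14.3,0,0],[255,0,-0.0507,0.0376,-17.8,0,0],[255,0,-0.0594,0.0466,-21.3,0,0],[255,0,-0.0675,0.0561,-24.8,0,0],[255,0,-0.075,0.066,-28.3,0,0],[255,0,-0.075,0.066,-28.3,0,0]]]'

```text
clock: 12.02
tcp_pos: [0.5349, 0.2612, 0.1779]
orientation: [0.007, -0.48, 0.877, -0.012]
wrist_force: [0.5, 0.5, -3.3]
finger_gap: 0.0148
grip_force: 88.7
```

```bash
python3 m.py; python3 - <<'E'
from h import *
print(get_state()["wrist_force"])
f=cur()
for r,h,n in((.066,.02,2),(.055,.025,6),(.045,.035,10),(.045,.06,10),(.045,.19,10)): delta(*jar(r,h,n,yaw=-32.6),frm=f)
im,d,P=cloud("wrist");im2=cloud("scene")[0]
cv2.imwrite("pics/w5.png",np.hstack([cv2.resize(im[60:300,190:510],(400,300)),cv2.resize(im2[230:350,110:270],(400,300))])[...,::-1])
E
```

```text
[ 317  156   55   48 1916] ((344.0740661621094, 180.0), 27.09264373779297)
lime [0.46211409 0.30358002 0.029     ]
lime in scoop [-0.01581675 -0.00353564  0.02265611] rJ [-0.02788591  0.01358002] lip [0.4324083  0.32674831 0.02226827]
[ 0.57853073  0.20753676 -3.30734529]
[0.0003, -0.0015, -0.0044] [0.4, 0.0, 0.0]
[0.0002, -0.0016, -0.0174] [4.4, 0.0, 0.0]
[0.0002, -0.0003, -0.0347] [8.4, 0.0, 0.0]
[0.0002, -0.0011, -0.0597] [8.4, 0.0, 0.0]
[0.0001, -0.0048, -0.1896] [8.4, 0.0, 0.0]
```

View pics/w5.png

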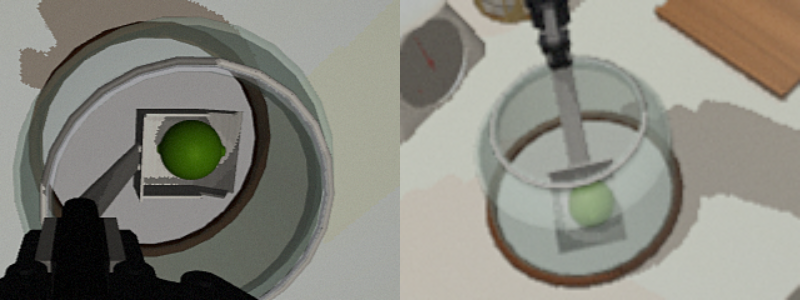

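The lime lies in the scoop's hollow at (190,150) in the crop. Lifting out with the nose slightly down so the stem clears the neck.

drive_tool --deltas '[[[255,0,-0.0015,-0.008,2,0,0],[255,0,-0.0016,-0.0174,4.4,0,0],[255,0,-0.001,-0.026,6.4,0,0],[255,0,-0.0003,-0.0347,8.4,0,0],[255,0,-0.0007,-0.047,8.4,0,0],[255,0,-0.0011,-0.062,8.4,0,0],[255,0,-0.0018,-0.082,8.4,0,0],[255,0,-0.0025,-0.104,8.4,0,0],[255,0,-0.003,-0.127,8.4,0,0],[255,0,-0.0037,-0.15,8.4,0,0],[255,0,-0.0043,-0.172,8.4,0,0],[255,0,-0.0048,-0.19,8.4,0,0]]]'

```text
clock: 13.68
tcp_pos: [0.5348, 0.2616, 0.3719]
orientation: [0.045, -0.478, 0.874, -0.077]
wrist_force: [0.2, -0.4, -2.3]
finger_gap: 0.0151
grip_force: 88.9
```

```bash
python3 m.py; python3 - <<'E'
from h import *
print(get_state()["joint_pos"])
f=cur();B=np.array([.5365,-.2693])
yb=np.degrees(np.arctan2(B[1],B[0]));print("bowl radial",yb)
# above bowl: hollow well over it; lip slightly robot-side of bowl centre
for y,n in((-30,8),(0,8)):
    delta(*tool_for(y,n,LIP,[.545-.03,-.2693,.13],.0025),frm=f)
E
```

```text
[ 323  154   54   48 1923] ((349.5, 178.5), 26.73023223876953)
lime [0.48070953 0.34144518 0.029     ]
lime in scoop [-0.07770914  0.03551928 -0.15447074] rJ [-0.00929047  0.05144518] lip [0.45503964 0.31434031 0.20178976]
[ 0.39288928  0.27509584  0.32787737  1.51383742 -0.14435025 -0.61701658]
bowl radial -26.654689140880304
[0.4544, -0.3524, 0.1386] [-2.4, -0.0, -2.6]
[0.4036, -0.3365, 0.136] [-2.4, -4.8, -32.2]
```

```bash
cat >> h.py <<'E'
B=np.array([.5365,-.2693])
def bowl(off,z,nose,yaw=-28):
    S=scoopR(yaw,0); a=np.r_[B,z]+S.apply([off,0,0]); return tool_for(yaw,nose,LIP,a,.0025)
E
python3 - <<'E'
from h import *
p,r=delta(*bowl(.02,.17,9)); print(p)
E
```

```text
[0.4376, -0.3942, 0.1039] [-1.4, -0.4, -4.6]
[ 0.6425408  -0.32568289  0.340255  ]
```

drive_tool --deltas '[[[255,0.0066,-0.0059,0.0016,0,0,0],[255,0.0219,-0.0197,0.0052,0,0,0],[255,0.0438,-0.0394,0.0104,-0.1,0,-0.5],[255,0.0744,-0.067,0.0177,-0.2,0,-0.8],[255,0.1094,-0.0986,0.026,-0.3,-0.1,-1.2],[255,0.1444,-0.13,0.0343,-0.5,-0.1,-1.5],[255,0.1794,-0.1616,0.0426,-0.6,-0.1,-1.9],[255,0.2188,-0.197,0.052,-0.7,-0.2,-2.3],[255,0.2582,-0.2325,0.0613,-0.8,-0.2,-2.7],[255,0.2976,-0.268,0.0707,-1,-0.2,-3.1],[255,0.3326,-0.2996,0.079,-1.1,-0.3,-3.5],[255,0.3632,-0.3272,0.0862,-1.2,-0.3,-3.8]]]'

```text
clock: 15.22
tcp_pos: [0.6222, -0.229, 0.3407]
orientation: [0.038, -0.507, 0.858, -0.068]
wrist_force: [1.0, -0.1, -3.2]
finger_gap: 0.015
grip_force: 88.7
```

```bash
python3 - <<'E'
from h import *
f=cur();delta(*bowl(.02,.17,9),frm=f);delta(*bowl(.02,.07,12),frm=f)
E
python3 m.py
```

```text
[0.0748, -0.0636, 0.0107] [0.1, -0.4, -0.8]
[0.0746, -0.04, 0.1031] [3.1, -0.4, -0.8]
[ 322  162   54   48 1908] ((348.5, 185.0), 27.170854568481445)
lime [ 0.55976678 -0.15878868  0.029     ]
lime in scoop [-0.06693478  0.0380096  -0.12257164] rJ [ 0.06976678 -0.44878868] lip [ 0.53445312 -0.18696243  0.16925307]
```

drive_tool --deltas '[[[255,0.025,-0.021,0.004,0,0,-0.3],[255,0.048,-0.041,0.007,0,-0.2,-0.5],[255,0.065,-0.055,0.009,0,-0.4,-0.8],[255,0.0748,-0.0636,0.0107,0.1,-0.4,-0.8],[255,0.0748,-0.06,0.025,0.5,-0.4,-0.8],[255,0.0747,-0.055,0.045,1.1,-0.4,-0.8],[255,0.0747,-0.05,0.065,1.8,-0.4,-0.8],[255,0.0746,-0.045,0.083,2.5,-0.4,-0.8],[255,0.0746,-0.041,0.098,3,-0.4,-0.8],[255,0.0746,-0.04,0.1031,3.1,-0.4,-0.8],[255,0.0746,-0.04,0.1031,3.1,-0.4,-0.8]]]'

```text
clock: 16.65
tcp_pos: [0.6359, -0.3179, 0.2466]
orientation: [0.055, -0.513, 0.852, -0.09]
wrist_force: [0.1, 0.2, -2.9]
finger_gap: 0.0154
grip_force: 89.1
```

```bash
python3 - <<'E'
from h import *
im,d,P=cloud("wrist")
hs=cv2.cvtColor(im,cv2.COLOR_RGB2HSV)
# bowl rim visible points
m=(P[...,2]>.038)&(P[...,2]<.052)&(np.hypot(P[...,0]-B[0],P[...,1]-B[1])<.075)
q=P[m][:,:2].astype(np.float32)*1000;print(len(q))
p0,r0=cur();S=r0*R.from_matrix(M).inv();o=p0-S.apply(G+[0,0,.0025-.019]);print("lip",S.apply(LIP)+o)
f=cur()
for n in (12,20,28,34,38,42,46,50,55,60): delta(*bowl(.02,.064,n),frm=f)
A=im[60:300,190:510];cv2.imwrite("pics/w6.png",np.hstack([cv2.resize(A,(400,300)),cv2.resize(cloud("scene")[0][100:280,200:440],(400,300))])[...,::-1])
E
```

```text
1034
lip [ 0.55628414 -0.27570589  0.07189924]
[0.0037, 0.0018, 0.0079] [-0.1, 0.1, 0.1]
[0.0036, 0.0242, -0.0081] [7.9, 0.1, 0.1]
[0.0036, 0.0486, -0.0209] [15.9, 0.1, 0.1]
[0.0035, 0.068, -0.0282] [21.9, 0.1, 0.1]
[0.0035, 0.0813, -0.0319] [25.9, 0.1, 0.1]
[0.0034, 0.0948, -0.0346] [29.9, 0.1, 0.1]
[0.0034, 0.1084, -0.0364] [33.9, 0.1, 0.1]
[0.0034, 0.1222, -0.0373] [37.9, 0.1, 0.1]
[0.0033, 0.1394, -0.037] [42.9, 0.1, 0.1]
[0.0033, 0.1566, -0.0353] [47.9, 0.1, 0.1]
```

View pics/w6.png

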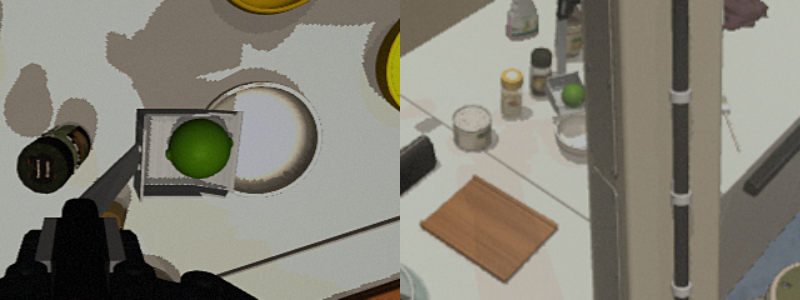

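The lime is in the scoop at (200,148), and the bowl's centre is just ahead at (262,138). Fitting the rim from this view to confirm the lateral alignment.

```bash
python3 - <<'E'
from h import *
im,d,P=cloud("wrist")
p0,r0=cur();S=r0*R.from_matrix(M).inv();o=p0-S.apply(G+[0,0,.0025-.019])
m=(P[...,2]>.040)&(P[...,2]<.052)&(np.hypot(P[...,0]-B[0],P[...,1]-B[1])<.065)&(im.min(-1)>100)
Q=P[m];s=S.inv().apply(Q-o);Q=Q[(s[:,0]<-.056)]
from scipy.optimize import least_squares
f=lambda x:np.hypot(Q[:,0]-x[0],Q[:,1]-x[1])-.0495
r=least_squares(f,B,loss='soft_l1',f_scale=.002);print(len(Q),r.x,np.abs(f(r.x)).mean())
b=S.inv().apply(np.r_[r.x,.045]-o);print("bowl in scoop",b)
E
```

```text
613 [ 0.53873604 -0.2704633 ] 0.0011932823443141182
bowl in scoop [-0.07746843 -0.00354283 -0.00578903]
```

drive_tool --deltas '[[[255,0.0036,0.0,0.007,0,0,0],[255,0.0036,0.0218,-0.0081,7.9,0,0],[255,0.0036,0.034,-0.015,11.9,0,0],[255,0.0036,0.0462,-0.0209,15.9,0,0],[255,0.0035,0.056,-0.0248,18.9,0,0],[255,0.0035,0.0656,-0.0282,21.9,0,0],[255,0.0035,0.0722,-0.03,23.9,0,0],[255,0.0035,0.0789,-0.0319,25.9,0,0],[255,0.0034,0.0857,-0.0333,27.9,0,0],[255,0.0034,0.0924,-0.0346,29.9,0,0],[255,0.0034,0.106,-0.0364,33.9,0,0],[255,0.0034,0.1198,-0.0373,37.9,0,0]]]'

```text
clock: 18.3
tcp_pos: [0.5236, -0.2625, 0.258]
orientation: [0.219, -0.467, 0.776, -0.362]
wrist_force: [-0.8, -0.1, -3.3]
finger_gap: 0.0148
grip_force: 89.4
```

```bash
python3 - <<'E'
from h import *
f=cur()
B[:]=[.5387,-.2705]
for n in(50,60,68): delta(*bowl(.02,.064,n),frm=f)
im=cloud("wrist")[0];t=cloud("top")[0]
cv2.imwrite("pics/w7.png",np.hstack([cv2.resize(im,(400,300)),cv2.resize(t[150:300,260:460],(400,300))])[...,::-1])
E
```

```text
[-0.0001, -0.0007, 0.0007] [-0.1, 0.1, 0.0]
[-0.0002, 0.0277, -0.0189] [9.9, 0.1, 0.0]
[-0.0002, 0.0525, -0.0307] [17.9, 0.1, 0.0]
```

View pics/w7.png

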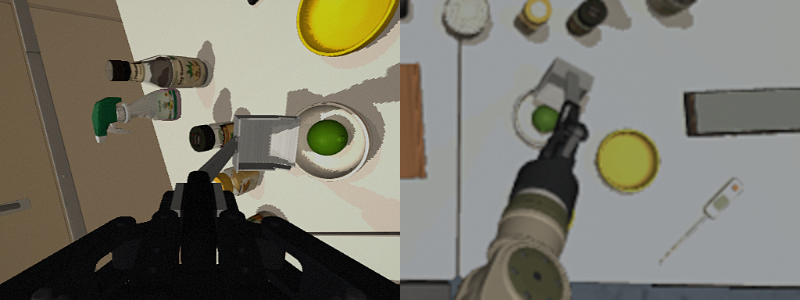

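The lime lies in the white bowl at (325,138) in the wrist view, confirmed in the top view at (545,118). Raising the scoop and measuring the now empty board.

drive_tool --deltas '[[[255,0,-0.02,-0.013,0,0,0],[255,0,-0.05,-0.035,-2,0,0],[255,0,-0.08,-0.064,-6,0,0],[255,0,-0.11,-0.09,-10,0,0],[255,0,-0.11,-0.09,-10,0,0]]]'

```text
clock: 19.02
tcp_pos: [0.5286, -0.2659, 0.4087]
orientation: [0.178, -0.484, 0.803, -0.297]
wrist_force: [1.2, -1.0, -1.7]
finger_gap: 0.0148
grip_force: 89.4
```

```bash
python3 - <<'E'
from h import *
im,d,P=cloud("top")
hs=cv2.cvtColor(im,cv2.COLOR_RGB2HSV)
m=(hs[...,0]<18)&(hs[...,1]>90)&(abs(P[...,0]-.52)<.13)&(abs(P[...,1])<.12)
n,l,s,c=cv2.connectedComponentsWithStats(m.astype(np.uint8));k=1+np.argmax(s[1:,4]);print(s[k])
q=P[l==k];q=q[(q[:,2]>.005)&(q[:,2]<.025)]
r=cv2.minAreaRect(q[:,:2].astype(np.float32)*1000);print(r,np.median(q,0))
f=cur();print(f[0],get_state()["wrist_force"])
for h in(.15,.02):
    p,rr=tool_for(3.5,0,[0,0,0],[r[0][0]/1000,r[0][1]/1000,.012+h],.0025);delta(p,rr,frm=f);print(p)
E
```

```text
[ 225  182   48   59 2529]
((524.2821044921875, 0.8665771484375), (188.12940979003906, 148.3389892578125), 4.196730136871338) [0.52258985 0.00147288 0.01394345]
[ 0.52743481 -0.26503858  0.40435683] [ 0.2959659   0.53596436 -3.58969568]
[-0.2711, 0.0971, 0.0132] [-39.2, -11.0, -30.0]
[0.59614781 0.00526207 0.3315    ]
[-0.2711, 0.1811, 0.1123] [-39.2, -11.0, -30.0]
[0.59614781 0.00526207 0.2015    ]
```

drive_tool --deltas '[[[255,-0.02,0.007,0.001,-4,-1.1,-3],[255,-0.05,0.018,0.002,-8,-2.2,-6],[255,-0.085,0.03,0.004,-12,-3.4,-9.2],[255,-0.12,0.043,0.006,-17,-4.8,-13],[255,-0.155,0.055,0.0075,-22,-6.2,-16.8],[255,-0.19,0.068,0.009,-27,-7.6,-20.7],[255,-0.225,0.08,0.011,-31,-8.7,-23.7],[255,-0.25,0.09,0.012,-35,-9.8,-26.8],[255,-0.265,0.095,0.013,-38,-10.7,-29],[255,-0.2711,0.0971,0.0132,-39.2,-11,-30],[255,-0.2711,0.0971,0.0132,-39.2,-11,-30]]]'

```text
clock: 20.45
tcp_pos: [0.5945, 0.0069, 0.3268]
orientation: [0.0, 0.728, -0.685, -0.003]
wrist_force: [-0.9, -0.8, -2.0]
finger_gap: 0.0148
grip_force: 89.3
```

```bash
python3 - <<'E'
from h import *
f=cur();print(f[0],get_state()["wrist_force"])
for h in(.15,.004,0):
    delta(*tool_for(4,0,[0,0,0],[.5237,.0007,.012+h],.0025),frm=f)
im,d,P=cloud("wrist")
p0,r0=cur();S=r0*R.from_matrix(M).inv();o=p0-S.apply(G+[0,0,.0025-.019])
q=S.inv().apply(P[np.isfinite(P).all(-1)]-o);q=q[(abs(q[:,1])<.02)&(abs(q[:,0])<.02)&(q[:,2]>-.02)&(q[:,2]<.02)]
A=np.c_[q[:,:2],np.ones(len(q))];print(len(q),np.linalg.lstsq(A,q[:,2],rcond=None)[0])
E
```

```text
[0.59447688 0.00685067 0.32676827] [-0.88620928 -0.80273188 -1.99330111]
[0.0012, -0.001, -0.0047] [0.2, 0.2, -0.5]
[0.0016, -0.0015, 0.1413] [0.2, 0.2, -0.5]
[0.0016, -0.0016, 0.1453] [0.2, 0.2, -0.5]
1382 [-0.0002259   0.00011471  0.0027758 ]
```

drive_tool --deltas '[[[255,0.001,-0.001,0.03,0.2,0.2,-0.5],[255,0.001,-0.001,0.07,0.2,0.2,-0.5],[255,0.0016,-0.0015,0.105,0.2,0.2,-0.5],[255,0.0016,-0.0015,0.128,0.2,0.2,-0.5],[255,0.0016,-0.0015,0.14,0.2,0.2,-0.5],[255,0.0016,-0.0015,0.142,0.2,0.2,-0.5],[255,0.0016,-0.0015,0.142,0.2,0.2,-0.5]]]'

```text
clock: 21.38
tcp_pos: [0.596, 0.0055, 0.1873]
orientation: [-0.001, 0.731, -0.682, 0.001]
wrist_force: [0.1, 0.0, -2.8]
finger_gap: 0.0151
grip_force: 89.4
```

```bash
python3 - <<'E'
from h import *
f=cur();print(f[0],get_state()["wrist_force"])
delta(*tool_for(4,0,[0,0,0],[.5237,.0007,.012],.0025),frm=f)
E
```

```text
[0.59595674 0.00551346 0.18730011] [ 0.06731177  0.02046448 -2.78486565]
[-0.0002, 0.0004, 0.0058] [-0.2, -0.0, -0.1]
```

drive_tool --deltas '[[[255,0,0,0.002,0,0,0],[255,0,0,0.004,0,0,0],[255,0,0,0.005,0,0,0],[255,0,0,0.005,0,0,0]]]'

```text
clock: 21.88
tcp_pos: [0.5957, 0.0058, 0.1815]
orientation: [-0.0, 0.731, -0.682, 0.001]
wrist_force: [0.0, -0.1, -0.1]
finger_gap: 0.0152
grip_force: 89.6
```

drive_tool --deltas '[[[255,0,0,0.0005,0,0,0],[255,0,0,0.0005,0,0,0],[190,0,0,0.0005,0,0,0],[150,0,0,0.0005,0,0,0],[80,0,0,0.0005,0,0,0],[0,0,0,0.0005,0,0,0],[0,0,0,0.0005,0,0,0],[0,0,0,0.0005,0,0,0],[0,0,0,-0.03,0,0,0],[0,0,0,-0.08,0,0,0],[0,0,0,-0.14,0,0,0],[0,0,0,-0.18,0,0,0]]]' --newtons 40

```text
clock: 23.38
tcp_pos: [0.5955, 0.0058, 0.3643]
orientation: [-0.001, 0.731, -0.682, 0.002]
wrist_force: [0.7, 0.8, -0.7]
finger_gap: 0.0852
grip_force: 0.0
```

drive_tool --deltas '[[[0,0,0,0,0,0,0],[0,0.05,0,0,0,0,0],[0,0.1,0,0,0,0,0],[0,0.15,0,0,0,0,0],[0,0.15,0,0,0,0,0]]]'

```text
clock: 24.0
tcp_pos: [0.6053, -0.1472, 0.3585]
orientation: [0.001, 0.729, -0.684, -0.001]
wrist_force: [0.2, 1.1, -0.2]
finger_gap: 0.0852
grip_force: 0.0
```

```bash
python3 - <<'E'
from h import *
s=get_state();print(s["tcp_pos"],s["wrist_force"],s["finger_gap"])
a=cloud("top")[0];b=cloud("scene")[0]
cv2.imwrite("pics/w8.png",np.hstack([cv2.resize(a[130:310,110:350],(400,300)),cv2.resize(b[140:290,190:390],(400,300))])[...,::-1])
E
```

```text
[ 0.60527203 -0.14723411  0.35852736] [ 0.2091828   1.14389501 -0.24960745] 0.08523606991851437
```

View pics/w8.png

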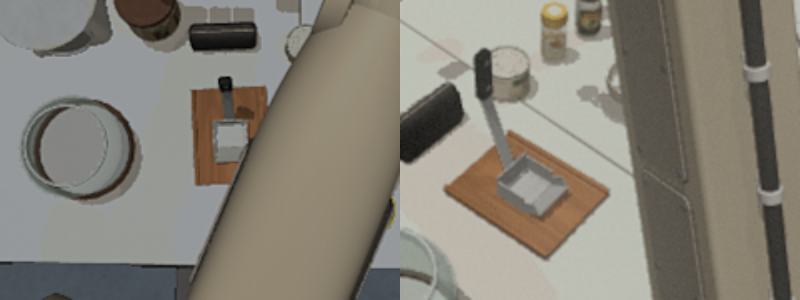

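The scoop stands upright in the middle of its board at (232,140), released, and the jar is empty. One quick numeric check of the lime in the bowl, then hand-in.

```bash
python3 - <<'E'
from h import *
im,d,P=cloud("wrist");hs=cv2.cvtColor(im,cv2.COLOR_RGB2HSV)
m=(hs[...,0]>35)&(hs[...,0]<75)&(hs[...,1]>120)&(np.hypot(P[...,0]-.5387,P[...,1]+.2705)<.06)
print(m.sum(),np.median(P[m],0) if m.any() else "", abs(get_state()["qvel"]).max())
if m.sum()>100: print(hand_in())
E
```

```text
872 [ 0.5342053  -0.27121673  0.05185096] 0.02073518114395455
the job is handed in; nothing more can be done
None
```

The lime is in the white bowl, the scoop stands upright on the middle of its board with the gripper clear, and the job was handed in at about 24 s; no verdict came back.

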